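Seat the dies of a sectioned dental model

TASK

The stone dies of the sectioned model on the blue-grey base plate have crept up on their dowel pins. With closed fingertips follow the row of teeth round the arch from one end to the other (either way round), pressing each die in turn slowly and gently straight down until it sits fully home on the plate, and lifting just clear in between, since dragging would shove the model. Do not pinch, lift or tip the model or move it about, leave the other things on the bench alone, and finish clear of it.

Things in the scene. Friction and masses are not known exactly. Their poses are not given: they have to be found in the camera images.
- model: sectioned working model, loose on the bench, 0.4 kg: D-shaped blue-grey base plate, 61 x 72 mm, 14 mm high, carrying a horseshoe of cream stone teeth sawn into seven dies (14 mm across the row) on brass pins; open plate inside the horseshoe. Tooth tops are 32.5 mm above the bench when home. Origin: mid underside of the plate; z up, x from the front teeth to the open back, y to die_1's side
- die_1_top (a point): top of die 1 (two molars, one end of the arch), middle of its tooth row; at (14.4, 25.4) mm in the model's x, y; moves with the die, 32.5 mm above the bench when home
- die_1 (a joint): how far die 1 stands proud of its seat on the plate, m: 0 fully home (a hard stop on the plate), grows upward, at most 0.006; starts at 0.0025 to 0.0045. About 1.2 N presses it down against its pins' friction and it stays; a fingertip may cover two or three dies at once (about 4 N)
- die_2_top (a point): top of die 2 (two premolars), middle of its tooth row; at (-2.2, 21.2) mm in the model's x, y; moves with the die, 32.5 mm above the bench when home
- die_2 (a joint): how far die 2 stands proud of its seat on the plate, m: 0 fully home (a hard stop on the plate), grows upward, at most 0.006; starts at 0.0025 to 0.0045. About 1.2 N presses it down against its pins' friction and it stays; a fingertip may cover two or three dies at once (about 4 N)
- die_3_top (a point): top of die 3 (canine), middle of its tooth row; at (-11.9, 15.9) mm in the model's x, y; moves with the die, 32.5 mm above the bench when home
- die_3 (a joint): how far die 3 stands proud of its seat on the plate, m: 0 fully home (a hard stop on the plate), grows upward, at most 0.006; starts at 0.0025 to 0.0045. About 1.2 N presses it down against its pins' friction and it stays; a fingertip may cover two or three dies at once (about 4 N)
- die_4_top (a point): top of die 4 (four front teeth, middle of the arch), middle of its tooth row; at (-21.5, 0) mm in the model's x, y; moves with the die, 32.5 mm above the bench when home
- die_4 (a joint): how far die 4 stands proud of its seat on the plate, m: 0 fully home (a hard stop on the plate), grows upward, at most 0.006; starts at 0.0025 to 0.0045. About 1.2 N presses it down against its pins' friction and it stays; a fingertip may cover two or three dies at once (about 4 N)
- die_5_top (a point): top of die 5 (canine), middle of its tooth row; at (-11.9, -15.9) mm in the model's x, y; moves with the die, 32.5 mm above the bench when home
- die_5 (a joint): how far die 5 stands proud of its seat on the plate, m: 0 fully home (a hard stop on the plate), grows upward, at most 0.006; starts at 0.0025 to 0.0045. About 1.2 N presses it down against its pins' friction and it stays; a fingertip may cover two or three dies at once (about 4 N)
- die_6_top (a point): top of die 6 (two premolars), middle of its tooth row; at (-2.2, -21.2) mm in the model's x, y; moves with the die, 32.5 mm above the bench when home
- die_6 (a joint): how far die 6 stands proud of its seat on the plate, m: 0 fully home (a hard stop on the plate), grows upward, at most 0.006; starts at 0.0025 to 0.0045. About 1.2 N presses it down against its pins' friction and it stays; a fingertip may cover two or three dies at once (about 4 N)
- die_7_top (a point): top of die 7 (two molars, other end of the arch), middle of its tooth row; at (14.4, -25.4) mm in the model's x, y; moves with the die, 32.5 mm above the bench when home
- die_7 (a joint): how far die 7 stands proud of its seat on the plate, m: 0 fully home (a hard stop on the plate), grows upward, at most 0.006; starts at 0.0025 to 0.0045. About 1.2 N presses it down against its pins' friction and it stays; a fingertip may cover two or three dies at once (about 4 N)
- cast_cream: one-piece cream plaster cast with teeth, 66 x 68 x 29 mm, no plate under it: not the model; leave alone. Origin: centre of its underside
- cast_white: one-piece white plaster cast with teeth, 68 x 66 x 29 mm; leave alone. Origin: centre of its underside
- carver: double-ended wax carver with black grip, 144 mm long along its y axis, 8 mm high, lying on the bench; leave alone. Origin: its middle, underside
- tub: open white tub, 73 mm across, 63 mm high; leave alone. Origin: centre of its underside
- wax_red: red wax stick, 9 mm square, 92 mm long, lying; leave alone. Origin: its middle, underside
- brush_blue: dark blue brush lying, 225 x 23 x 12 mm, long along its x axis; leave alone. Origin: its middle, underside
- tape_roll: roll of tan tape lying flat, 104 mm across, 25 mm high; leave alone. Origin: centre of its underside
Things that resemble listed ones, but are neither listed nor needed, are in the scene too. Leave any turquoise look-alike of the model alone.

How it is judged (in metres and radians):
On the way, in this order (a step that is already met when the one before it is completed fails the run):
1. a die at one end of the arch is home (within 1 mm) while the front teeth and the other end still stand proud (((value of joint die_1 below 0.001 m and value of joint each of die_4, die_7 above 0.0015 m) or (value of joint die_7 below 0.001 m and value of joint each of die_4, die_1 above 0.0015 m))), for 0.05 s.
2. the die with the four front teeth is home while the far end still stands proud (value of joint die_4 below 0.001 m and value of joint any of die_1, die_7 above 0.0015 m), for 0.05 s.
3. all seven dies are home (value of joint each of die_1, die_2, die_3, die_4, die_5, die_6, die_7 below 0.001 m), for 0.1 s.
At the end, for the whole second after the job is handed in: all seven dies are within 1 mm of fully home, and the model stands flat and still on the bench within 25 mm of where it was (all of step 3 and height (world z) of model below 0.004 m and angle between model's own z axis and vertical below 0.06 rad and linear speed of model below 0.01 m/s and distance of model from where it was at the start of the episode below 0.025 m); the robot touches nothing.
It fails at once if the model is lifted more than 6 mm or tipped more than 0.12 rad (height (world z) of model above 0.006 m or angle between model's own z axis and vertical above 0.12 rad).
It fails at once if the model is shoved more than 25 mm (distance of model from where it was at the start of the episode above 0.025 m).
It fails at once if the fingers strike or press the model with more than 100 N (contact force between the fingers and model above 100 N).
It fails at once if another thing on the bench is moved more than 20 mm (distance of any of cast_cream, cast_white, carver, tub, wax_red, brush_blue, tape_roll from where it was at the start of the episode above 0.02 m).
It also fails if it takes over 48 s, if anything falls off the work surface, if the arm or the gripper's body presses on something with over 40 N, if the wrist force passes 120 N, or if a joint passes its speed limit or range.

ROBOT

A 6-joint arm with a two-finger parallel gripper is mounted at the origin on a cart in front of the work surface, level with it; the furniture and walls round the work are solid. World frame = base frame: x ahead of the robot, y to its left, z up, the work surface at z = 0. Lengths are in m, angles in degrees, forces in N, time in s.
With the tool pointing down it reaches from about 0.375 to 0.9 m from the base axis. Payload 3.1 kg.
Tool frame: the origin (TCP) lies on the centre line of the jaws, within the pads' length; the fingertips stand 8 mm ahead of it and the grasp point (between the pads) lies 11 mm behind it; z points along the fingers, y is the line along which they close (so a half turn about z gives the same grasp; the last joint's range is limited). The gripper opens to 87 mm and grips with 3 to 60 N. Pads are 19 mm wide; open, the fingers measure 117 mm over their backs; the gripper's body (75 mm by 190 mm) begins 51 mm behind the grasp point.
Start: joints at [-82.649, 30.224, 82.088, -0, 67.689, -10.227], TCP at [0.189, -0.596, 0.231] pointing down, gripper open.
Joint ranges: [-176.69, 176.69], [-43.24, 126.21], [12.49, 139.97], [-82, 262], [0, 151.66], [-163.58, 163.58]. Speed limits (degrees/s): [159.86, 159.86, 180, 180, 180, 180].

INTERFACE

Orientations are given as a 3x3 rotation matrix whose columns are the frame's x, y, z axes.
In Python, from rig import * gives the robot as it stands.
- The arm moves only by the tool step_arm, never from a script. Its argument "targets" is a list of rows, each a list of 5 numbers: the opening, from -1 (shut) to 1 (fully open), then the shift along the world's x, y, z normalised to -1 to 1, where 1 is 0.25 m, then the turn about the world's z normalised to -1 to 1, where 1 is 180 degrees. In form: [[fingers, x, y, z, turn], ...]. A call has 1 to 20 rows; each row is the pose to reach, as a shift and turn from the pose commanded when the call began, turning the shorter way round; what a row does not reach only later rows make up. A row lasts 1/10 s, in which the tool goes at most 50 mm and 8.59 degrees, less where a joint would pass 70% of its speed; a pose out of reach is approached as far as the arm can. A call with a number of a shift or a turn outside -1 to 1 is refused whole. A call with a gripper value outside its range is refused whole. The fingers move at their own pace and stop on an object; the grip force is fixed at half the most. Time passes only in rows, so rows that repeat a pose let the fingers close. It gives the time, the measured TCP pose, the force, the opening and the grip force at its end, in the units of the state.
- read_state(): the state, without advancing time (a new reading comes with each control period).
- capture(name): name is "side" or "top" or "wrist"; returns a dict with "color" (420x560x3 uint8, red, green, blue), "mtx" (3x3 intrinsics, pixels), "k1" (the pictures are not rectified: a ray, as slopes to the right and down, at radius r is drawn at 1 + k1 r^2 times it, then the intrinsics apply), "pose" (4x4, takes a point from camera to world coordinates). Camera axes: x right, y down, z forward; pixel columns grow to the right and rows downward; lengths in m; the calibration is good to about 2 mm. A picture is of the moment at which its call begins. There is no depth.
- hand_in(): hands the job in; it is judged then, once.
The state is a dict: "time_s": time; "joint_positions": joint angles; "qvel": joint speeds; "tau": joint torques, N m; "position": TCP position; "tcp_rot": TCP orientation; "force": force on the tool from outside, world axes, zero at the start; "moment": the same for the moment, N m; "opening": opening from 0.0 (shut) to 1.0 (fully open); "grasp_force": force on a finger pad.
Only numpy, scipy, OpenCV 4.12 (cv2) and the standard library are available. Lean on these libraries where they do the work, as an engineer would, in place of code of your own. Each camera call takes 0.05 s, during which the arm holds its last target. There are 200 camera calls.

## Working session

There is one attempt and no reset: what is moved stays moved. The work goes in short steps, Python scripts to look and compute and a tool call to move; the robot and the scene stay as the last step left them, time stands still between calls to the robot, and variables do not carry over. Pictures are saved under pics/ and viewed, at most 10 in all, crops included, and the job is handed in when it is done.

Besides the shell and the picture viewer there is one more tool, called after ">>>" in YAML: its name, and indented under it one key for each argument. step_arm: Moves the arm, as the interface text tells. Scaled input: -1 to 1 covers 0.25 m each way for a shift and 180 degrees each way for a turn. Its arguments: {"type":"object","properties":{"targets":{"type":"array","items":{"type":"array","items":{"type":"number"}}}},"required":["targets"]}

```bash
mkdir -p pics; python3 - <<'E'
from rig import *
import cv2,pickle
for n in ["top","side"]:
    c=capture(n); pickle.dump(c,open(f"{n}.pkl","wb")); cv2.imwrite(f"pics/{n}.png",c["color"][:,:,::-1]); print(n,c["mtx"],c["k1"],c["pose"])
print(read_state())
E
```

```text
top [[394.86467892   0.         281.34463619]
 [  0.         394.86467892 207.96722128]
 [  0.           0.           1.        ]] -0.07268745907186032 [[ 0.01879898 -0.99739829  0.06959351  0.50350024]
 [-0.99963701 -0.01740632  0.02056398 -0.1120951 ]
 [-0.01929911 -0.06995483 -0.99736346  1.03729538]
 [ 0.          0.          0.          1.        ]]
side [[543.13948429   0.         273.85293026]
 [  0.         543.13948429 210.47082599]
 [  0.           0.           1.        ]] -0.07444479530813498 [[-0.99754439  0.04545452 -0.05328303  0.62281056]
 [ 0.06685851  0.39143861 -0.91777217  0.95831799]
 [-0.02085986 -0.9190809  -0.39351641  0.51962138]
 [ 0.          0.          0.          1.        ]]
{'time_s': 0.1, 'joint_positions': array([-8.26504523e+01,  3.02728603e+01,  8.21499591e+01,  3.06644217e-04,
        6.76876963e+01, -1.02264187e+01]), 'qvel': array([ 0.00236091, -0.0172156 , -0.14743977, -0.02768355, -0.04548127,
       -0.03981664]), 'tau': array([-6.32372903e-04, -4.40987313e+01, -1.77150875e+01,  6.33524568e-02,
        5.33918047e-02, -4.68322946e-05]), 'position': array([ 0.18868639, -0.59516358,  0.22967274]), 'tcp_rot': array([[ 9.53318075e-01,  3.01967862e-01, -2.41833932e-04],
       [ 3.01967760e-01, -9.53316217e-01,  1.91364812e-03],
       [ 3.47316024e-04, -1.89734139e-03, -9.99998140e-01]]), 'force': array([-1.08213687, -0.22236585, -0.69310718]), 'moment': array([ 0.01144449, -0.00010822,  0.04800979]), 'grasp_force': 0.0, 'opening': 1.0006301545104535}
```

View pics/top.png

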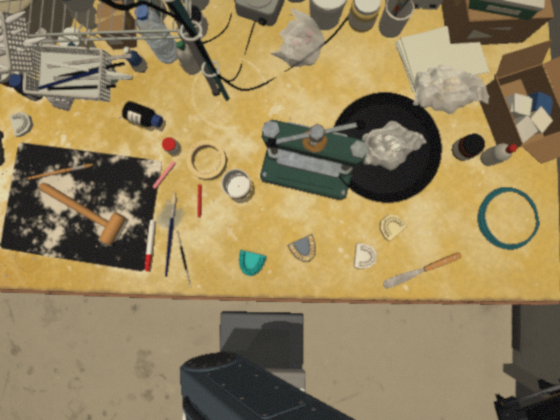

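View pics/side.png

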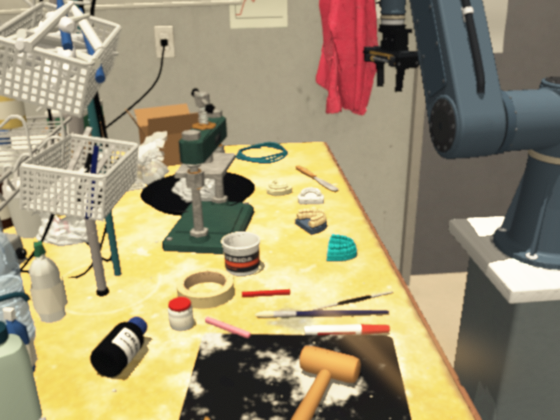

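Candidates in the top view: the blue-grey plate with a cream arch at (302,247), a turquoise look-alike at (252,262), a white cast at (364,256), a cream cast at (391,227) and a grey/white cast at (20,124). I choose (302,247) and will check it in a close crop.

```bash
python3 - <<'E'
import cv2,numpy as np
a=cv2.imread("pics/top.png")[222:272,277:327]; b=cv2.imread("pics/side.png")[198:243,286:336]
a=cv2.resize(a,(400,400),interpolation=cv2.INTER_CUBIC);b=cv2.resize(b,(400,360),interpolation=cv2.INTER_CUBIC)
b=cv2.copyMakeBorder(b,0,40,0,0,cv2.BORDER_CONSTANT)
cv2.imwrite("pics/crop.png",np.hstack([a,b]))
E
```

```text
(no output)
```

View pics/crop.png

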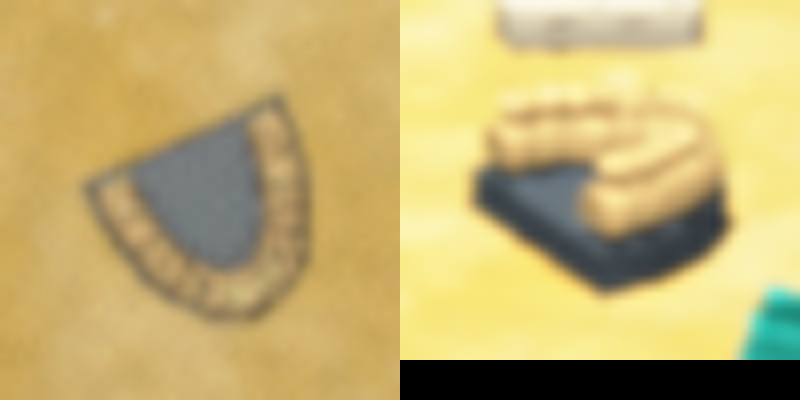

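The crop confirms it: blue-grey plate with cream dies. The back corners are at about px (288,245) and (312,234), and the front is at about (306,262).

```bash
cat > h.py <<'E'
import numpy as np,cv2
def ray(c,px):
    K=c["mtx"];s=cv2.undistortPoints(np.array([[px]],float),K,np.array([c["k1"],0,0,0,0.]))[0,0] if 0 else None
    d=np.array([(px[0]-K[0,2])/K[0,0],(px[1]-K[1,2])/K[1,1]]);u=d.copy()
    for _ in range(20): u=d/(1+c["k1"]*(u@u))
    return c["pose"][:3,:3]@np.r_[u,1],c["pose"][:3,3]
def at(c,px,z):
    v,o=ray(c,px);return (o+v*(z-o[2])/v[2])[:3]
def proj(c,P):
    q=np.linalg.inv(c["pose"])@np.r_[P,1];u=q[:2]/q[2];u=u*(1+c["k1"]*(u@u))
    return c["mtx"][:2,:2]@u+c["mtx"][:2,2]
E
python3 - <<'E'
from h import *;import pickle
c=pickle.load(open("top.pkl","rb"));s=pickle.load(open("side.pkl","rb"))
L=at(c,(277+88/8,222+187/8),.014);R=at(c,(277+278/8,222+97/8),.014);F=at(c,(277+235/8,222+320/8),.014)
print(L,R,F,np.linalg.norm(L-R),(L+R)/2, np.degrees(np.arctan2(*(L-R)[:2]*[-1,1]))if 0 else np.degrees(np.arctan2(-(L-R)[0],(L-R)[1])))
# side: near (open back corner) corner
print([at(s,(286+p[0]/8,198+p[1]/8),.014) for p in [(478-400,178),(605-400,262)]])
E
```

```text
[ 0.47839231 -0.11000247  0.014     ] [ 0.50851728 -0.17085432  0.014     ] [ 0.4365894  -0.15806814  0.014     ] 0.06790037194540918 [ 0.49345479 -0.1404284   0.014     ] 26.337908668315478
[array([ 0.50875928, -0.15900815,  0.014     ]), array([ 0.48031003, -0.09991799,  0.014     ])]
```

>>> step_arm:
  targets:
    - [-1,0.08,0.14,0,0]
    - [-1,0.18,0.3,0,0]
    - [-1,0.28,0.47,0,0]
    - [-1,0.38,0.64,0,0]
    - [-1,0.46,0.78,0,0]
    - [-1,0.52,0.88,0,0]
    - [-1,0.52,0.88,0,0]

```text
time_s: 0.8
position: [0.3197, -0.3714, 0.2302]
tcp_rot: [[0.952, 0.306, -0.001], [0.306, -0.952, 0.004], [0.0, -0.004, -1.0]]
force: [-0.3, -1.6, 0.0]
opening: 0.444
grasp_force: 0.0
```

>>> step_arm:
  targets:
    - [-1,0.08,0.14,0,0]
    - [-1,0.18,0.3,0,0]
    - [-1,0.28,0.47,0,0]
    - [-1,0.36,0.64,0,0]
    - [-1,0.42,0.78,0,0]
    - [-1,0.46,0.88,0,0]
    - [-1,0.46,0.88,0,0]
    - [-1,0.46,0.88,0,0]

```text
time_s: 1.6
position: [0.434, -0.1563, 0.2305]
tcp_rot: [[0.953, 0.303, -0.0], [0.303, -0.953, -0.001], [-0.0, 0.001, -1.0]]
force: [-0.1, 0.0, -0.4]
opening: 0.006
grasp_force: 0.0
```

```bash
python3 - <<'E'
from rig import *
import cv2,pickle
from h import *
c=capture("wrist"); pickle.dump(c,open("w.pkl","wb")); im=c["color"][:,:,::-1].copy()
cv2.imwrite("w_raw.png",im)
m=np.array([.466,-.154]);a=np.radians(26);R=np.array([[np.cos(a),-np.sin(a)],[np.sin(a),np.cos(a)]])
for p in [(.0144,.0254),(-.0022,.0212),(-.0119,.0159),(-.0215,0),(-.0119,-.0159),(-.0022,-.0212),(.0144,-.0254)]:
    q=proj(c,np.r_[m+R@p,.036]);cv2.circle(im,tuple(int(v) for v in q),3,(0,0,255),-1);print(q)
cv2.imwrite("pics/w.png",im);print(c["pose"],read_state()["position"],read_state()["force"],read_state()["opening"])
E
```

```text
[256.31229186 139.06871687]
[263.65454014 156.2373743 ]
[270.86380804 165.63616548]
[289.08939076 173.18743419]
[304.53873804 160.71299358]
[308.8874028  149.57626475]
[311.20004823 130.88368646]
[[ 0.30275378 -0.91501672 -0.26661688  0.50773093]
 [-0.95306771 -0.29024077 -0.08615243 -0.13306906]
 [ 0.00144782  0.28018691 -0.95994437  0.383971  ]
 [ 0.          0.          0.          1.        ]] [ 0.4339176  -0.15684907  0.23050784] [-0.52473675 -0.7937874  -0.35510101] 0.00472076513008103
```

View pics/w.png

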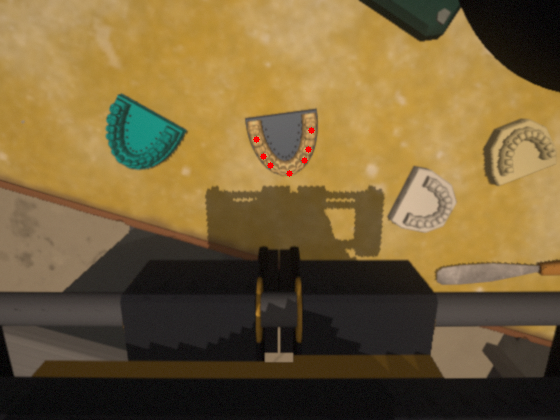

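The wrist view shows the model at px (283,140), with the predicted die tops falling on the arch. The casts are to the right and the turquoise look-alike is at (145,132). I'll refine on an enlarged crop.

```bash
python3 - <<'E'
import pickle;from h import *
c=pickle.load(open("w.pkl","rb"));im=cv2.imread("w_raw.png")
k=7;x0,y0=236,98
v=cv2.resize(im[y0:y0+84,x0:x0+92],None,fx=k,fy=k,interpolation=cv2.INTER_CUBIC)
m=np.array([.466,-.154]);a=np.radians(26);R=np.array([[np.cos(a),-np.sin(a)],[np.sin(a),np.cos(a)]])
D=[(.0144,.0254),(-.0022,.0212),(-.0119,.0159),(-.0215,0),(-.0119,-.0159),(-.0022,-.0212),(.0144,-.0254)]
def dot(P,col):
    q=(proj(c,P)-[x0,y0]+.5)*k;cv2.circle(v,tuple(int(t) for t in q),3,col,-1)
for p in D: dot(np.r_[m+R@p,.036],(0,0,255))
for p in [(.0305,.036),(.0305,-.036),(-.0305,0)]: dot(np.r_[m+R@p,.014],(0,255,0))
cv2.imwrite("pics/wz.png",v)
E
```

```text
(no output)
```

View pics/wz.png

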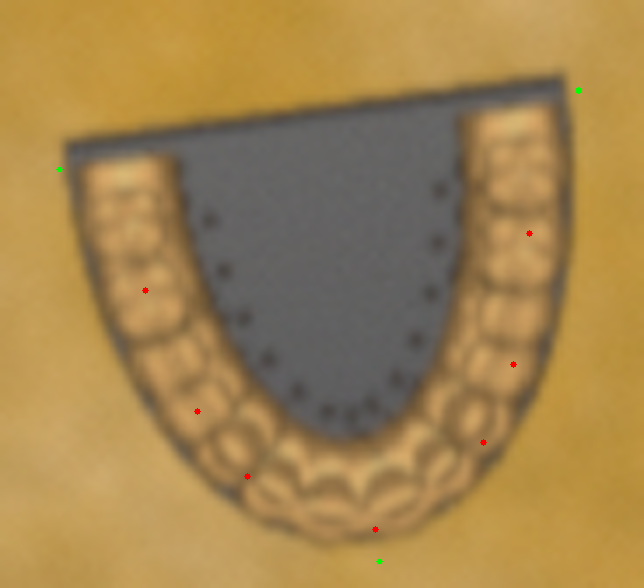

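```bash
python3 - <<'E'
import pickle;from h import *
from scipy.optimize import least_squares
c=pickle.load(open("w.pkl","rb"));im=cv2.imread("w_raw.png")
k=7;x0,y0=236,98
obs=[((.0305,.036,.014),(72,152)),((.0305,-.036,.014),(563,88)),((-.0119,.0159,.036),(233,448)),((-.0119,-.0159,.036),(472,415)),((-.0215,0,.036),(348,495)),((.0144,.0254,.036),(135,265)),((.0144,-.0254,.036),(519,205))]
def W(t,p): 
    C,S=np.cos(t[2]),np.sin(t[2]);return np.array([t[0]+C*p[0]-S*p[1],t[1]+S*p[0]+C*p[1],p[2]])
f=lambda t:np.concatenate([(proj(c,W(t,p))-[x0-.5,y0-.5])*k-q for p,q in obs])
r=least_squares(f,[.466,-.154,.45],x_scale=[.01,.01,.1]);t=r.x;print(t,np.degrees(t[2]),r.fun.reshape(-1,2).round(0))
D=[(.0144,.0254),(-.0022,.0212),(-.0119,.0159),(-.0215,0),(-.0119,-.0159),(-.0022,-.0212),(.0144,-.0254)]
print(np.array([W(t,(*p,.0325)) for p in D]).round(4))
v=cv2.resize(im[y0:y0+84,x0:x0+92],None,fx=k,fy=k,interpolation=cv2.INTER_CUBIC)
for p in [(*p,.036) for p in D]+[(.0305,.036,.014),(.0305,-.036,.014),(-.0305,0,.014)]:
    q=(proj(c,W(t,p))-[x0,y0]+.5)*k;cv2.circle(v,tuple(int(e) for e in q),3,(0,0,255),-1)
cv2.imwrite("pics/wz2.png",v)
E
```

```text
[ 0.46846886 -0.1514994   0.43189437] 24.745724607953534 [[-21. -12.]
 [ 10. -16.]
 [ -0.   4.]
 [ -2.   7.]
 [ 12.  12.]
 [ -0.  -3.]
 [  2.   8.]]
[[ 0.4709 -0.1224  0.0325]
 [ 0.4576 -0.1332  0.0325]
 [ 0.451  -0.142   0.0325]
 [ 0.4489 -0.1605  0.0325]
 [ 0.4643 -0.1709  0.0325]
 [ 0.4753 -0.1717  0.0325]
 [ 0.4922 -0.1685  0.0325]]
```

View pics/wz2.png

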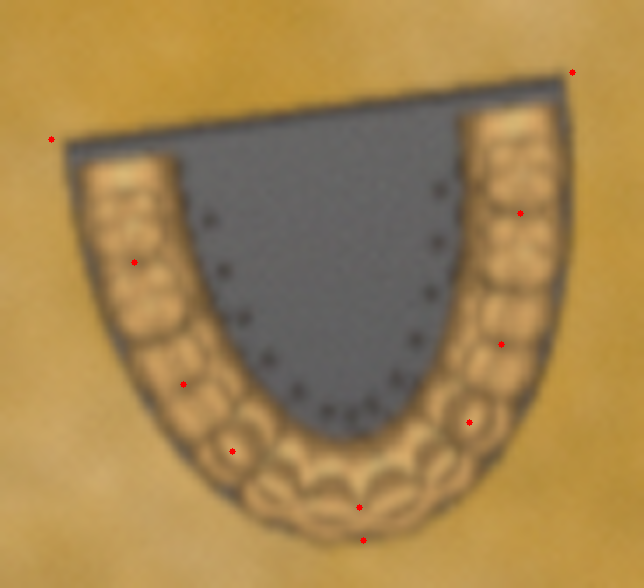

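The fitted die tops sit on the teeth to about 2 mm, with the model at (0.468,-0.151) and yaw 25°. Next I approach above die 1.

>>> step_arm:
  targets:
    - [-1,0.08,0.07,-0.1,0]
    - [-1,0.15,0.14,-0.25,0]
    - [-1,0.15,0.14,-0.4,0]
    - [-1,0.15,0.14,-0.52,0]
    - [-1,0.15,0.14,-0.6,0]
    - [-1,0.15,0.14,-0.66,0]
    - [-1,0.15,0.14,-0.69,0]
    - [-1,0.15,0.14,-0.7,0]
    - [-1,0.15,0.14,-0.7,0]
    - [-1,0.15,0.14,-0.7,0]

```text
time_s: 2.65
position: [0.4718, -0.1214, 0.0562]
tcp_rot: [[0.953, 0.301, 0.001], [0.301, -0.953, -0.001], [0.001, 0.001, -1.0]]
force: [-0.9, 0.0, -0.1]
opening: 0.005
grasp_force: 0.0
```

>>> step_arm:
  targets:
    - [-1,0,0,-0.01,0]
    - [-1,0,0,-0.02,0]
    - [-1,0,0,-0.03,0]
    - [-1,0,0,-0.036,0]
    - [-1,0,0,-0.04,0]
    - [-1,0,0,-0.043,0]
    - [-1,0,0,-0.046,0]
    - [-1,0,0,-0.049,0]
    - [-1,0,0,-0.052,0]
    - [-1,0,0,-0.055,0]
    - [-1,0,0,-0.058,0]
    - [-1,0,0,-0.058,0]

```text
time_s: 3.85
position: [0.4715, -0.1208, 0.041]
tcp_rot: [[0.953, 0.302, 0.0], [0.302, -0.953, -0.0], [0.0, 0.0, -1.0]]
force: [0.5, 0.1, 1.0]
opening: 0.006
grasp_force: 0.6
```

>>> step_arm:
  targets:
    - [-1,0,0,-0.002,0]
    - [-1,0,0,-0.003,0]
    - [-1,0,0,-0.004,0]
    - [-1,0,0,-0.004,0]

```text
time_s: 4.25
position: [0.4716, -0.1209, 0.0406]
tcp_rot: [[0.953, 0.302, 0.001], [0.302, -0.953, -0.0], [0.001, 0.001, -1.0]]
force: [-0.2, 1.5, 6.8]
opening: 0.004
grasp_force: 3.4
```

Die 1 is home: 6.8 N at z 0.0406, against 0.0405 expected. Next is die 2.

>>> step_arm:
  targets:
    - [-1,0,0,0.015,0]
    - [-1,0,0,0.032,0]
    - [-1,-0.025,-0.02,0.032,0]
    - [-1,-0.053,-0.043,0.032,0]
    - [-1,-0.053,-0.043,0.032,0]
    - [-1,-0.053,-0.043,0.024,0]
    - [-1,-0.053,-0.043,0.02,0]
    - [-1,-0.053,-0.043,0.016,0]
    - [-1,-0.053,-0.043,0.013,0]
    - [-1,-0.053,-0.043,0.01,0]
    - [-1,-0.053,-0.043,0.007,0]
    - [-1,-0.053,-0.043,0.004,0]
    - [-1,-0.053,-0.043,0.002,0]
    - [-1,-0.053,-0.043,0,0]
    - [-1,-0.053,-0.043,0,0]

```text
time_s: 5.75
position: [0.4581, -0.1315, 0.0406]
tcp_rot: [[0.953, 0.302, 0.0], [0.302, -0.953, -0.0], [0.0, 0.0, -1.0]]
force: [-2.6, 0.5, 7.7]
opening: 0.004
grasp_force: 3.8
```

>>> step_arm:
  targets:
    - [-1,0,0,0.015,0]
    - [-1,0,0,0.032,0]
    - [-1,-0.013,-0.018,0.032,0]
    - [-1,-0.026,-0.037,0.032,0]
    - [-1,-0.026,-0.037,0.032,0]
    - [-1,-0.026,-0.037,0.024,0]
    - [-1,-0.026,-0.037,0.02,0]
    - [-1,-0.026,-0.037,0.016,0]
    - [-1,-0.026,-0.037,0.013,0]
    - [-1,-0.026,-0.037,0.01,0]
    - [-1,-0.026,-0.037,0.007,0]
    - [-1,-0.026,-0.037,0.004,0]
    - [-1,-0.026,-0.037,0.002,0]
    - [-1,-0.026,-0.037,0,0]
    - [-1,-0.026,-0.037,0,0]

```text
time_s: 7.25
position: [0.4515, -0.1407, 0.0406]
tcp_rot: [[0.953, 0.302, 0.0], [0.302, -0.953, -0.0], [0.0, 0.0, -1.0]]
force: [-1.5, 0.7, 6.2]
opening: 0.005
grasp_force: 3.4
```

>>> step_arm:
  targets:
    - [-1,0,0,0.015,0]
    - [-1,0,0,0.032,0]
    - [-1,-0.004,-0.036,0.032,0]
    - [-1,-0.01,-0.076,0.032,0]
    - [-1,-0.01,-0.076,0.032,0]
    - [-1,-0.01,-0.076,0.024,0]
    - [-1,-0.01,-0.076,0.02,0]
    - [-1,-0.01,-0.076,0.016,0]
    - [-1,-0.01,-0.076,0.013,0]
    - [-1,-0.01,-0.076,0.01,0]
    - [-1,-0.01,-0.076,0.007,0]
    - [-1,-0.01,-0.076,0.004,0]
    - [-1,-0.01,-0.076,0.002,0]
    - [-1,-0.01,-0.076,0,0]
    - [-1,-0.01,-0.076,0,0]

```text
time_s: 8.75
position: [0.4491, -0.1598, 0.0405]
tcp_rot: [[0.953, 0.302, 0.0], [0.302, -0.953, -0.0], [0.0, 0.0, -1.0]]
force: [-0.2, 0.6, 6.0]
opening: 0.004
grasp_force: 2.7
```

>>> step_arm:
  targets:
    - [-1,0,0,0.015,0]
    - [-1,0,0,0.032,0]
    - [-1,0.03,-0.022,0.032,0]
    - [-1,0.061,-0.044,0.032,0]
    - [-1,0.061,-0.044,0.032,0]
    - [-1,0.061,-0.044,0.024,0]
    - [-1,0.061,-0.044,0.02,0]
    - [-1,0.061,-0.044,0.016,0]
    - [-1,0.061,-0.044,0.013,0]
    - [-1,0.061,-0.044,0.01,0]
    - [-1,0.061,-0.044,0.007,0]
    - [-1,0.061,-0.044,0.004,0]
    - [-1,0.061,-0.044,0.002,0]
    - [-1,0.061,-0.044,0,0]
    - [-1,0.061,-0.044,0,0]

```text
time_s: 10.25
position: [0.4639, -0.1705, 0.0406]
tcp_rot: [[0.953, 0.302, -0.001], [0.302, -0.953, 0.0], [-0.0, -0.0, -1.0]]
force: [-1.6, 1.4, 7.2]
opening: 0.007
grasp_force: 3.8
```

>>> step_arm:
  targets:
    - [-1,0,0,0.015,0]
    - [-1,0,0,0.032,0]
    - [-1,0.022,-0.002,0.032,0]
    - [-1,0.044,-0.003,0.032,0]
    - [-1,0.044,-0.003,0.032,0]
    - [-1,0.044,-0.003,0.024,0]
    - [-1,0.044,-0.003,0.02,0]
    - [-1,0.044,-0.003,0.016,0]
    - [-1,0.044,-0.003,0.013,0]
    - [-1,0.044,-0.003,0.01,0]
    - [-1,0.044,-0.003,0.007,0]
    - [-1,0.044,-0.003,0.004,0]
    - [-1,0.044,-0.003,0.002,0]
    - [-1,0.044,-0.003,0,0]
    - [-1,0.044,-0.003,0,0]

```text
time_s: 11.75
position: [0.4752, -0.1715, 0.0406]
tcp_rot: [[0.953, 0.302, 0.0], [0.302, -0.953, -0.0], [0.0, 0.0, -1.0]]
force: [-1.3, 0.2, 6.0]
opening: 0.006
grasp_force: 3.2
```

>>> step_arm:
  targets:
    - [-1,0,0,0.015,0]
    - [-1,0,0,0.032,0]
    - [-1,0.033,0.006,0.032,0]
    - [-1,0.067,0.013,0.032,0]
    - [-1,0.067,0.013,0.032,0]
    - [-1,0.067,0.013,0.024,0]
    - [-1,0.067,0.013,0.02,0]
    - [-1,0.067,0.013,0.016,0]
    - [-1,0.067,0.013,0.013,0]
    - [-1,0.067,0.013,0.01,0]
    - [-1,0.067,0.013,0.007,0]
    - [-1,0.067,0.013,0.004,0]
    - [-1,0.067,0.013,0.002,0]
    - [-1,0.067,0.013,0,0]
    - [-1,0.067,0.013,0,0]

```text
time_s: 13.25
position: [0.4921, -0.1684, 0.0406]
tcp_rot: [[0.953, 0.302, 0.0], [0.302, -0.953, -0.0], [0.0, 0.0, -1.0]]
force: [-0.9, -0.3, 5.1]
opening: 0.005
grasp_force: 2.5
```

All seven stopped at z 0.0405–0.0406 with 5–8 N. I lift clear and check.

>>> step_arm:
  targets:
    - [-1,0,0,0.02,0]
    - [-1,0,0,0.08,0]
    - [-1,0,0,0.2,0]
    - [-1,-0.05,0,0.35,0]
    - [-1,-0.1,0,0.5,0]
    - [-1,-0.16,0.02,0.64,0]
    - [-1,-0.2,0.04,0.72,0]
    - [-1,-0.23,0.05,0.76,0]
    - [-1,-0.23,0.05,0.76,0]
    - [-1,-0.23,0.05,0.76,0]
    - [-1,-0.23,0.05,0.76,0]

```text
time_s: 14.35
position: [0.4344, -0.1557, 0.2289]
tcp_rot: [[0.953, 0.302, -0.002], [0.302, -0.953, 0.001], [-0.001, -0.002, -1.0]]
force: [-0.1, -0.1, 0.2]
opening: 0.007
grasp_force: 0.0
```

```bash
python3 - <<'E'
from rig import *
from h import *
a=capture("wrist")["color"][98:182,236:328,::-1]; b=capture("side")["color"][198:243,286:336,::-1]
a=cv2.resize(a,(400,365),interpolation=cv2.INTER_CUBIC);b=cv2.resize(b,(400,365),interpolation=cv2.INTER_CUBIC)
cv2.imwrite("pics/end.png",np.hstack([a,b]));s=read_state();print(s["position"],s["force"],s["time_s"])
E
```

```text
[ 0.43444109 -0.15573739  0.22887021] [-0.15070865  0.52839041  0.4566564 ] 14.45
```

View pics/end.png

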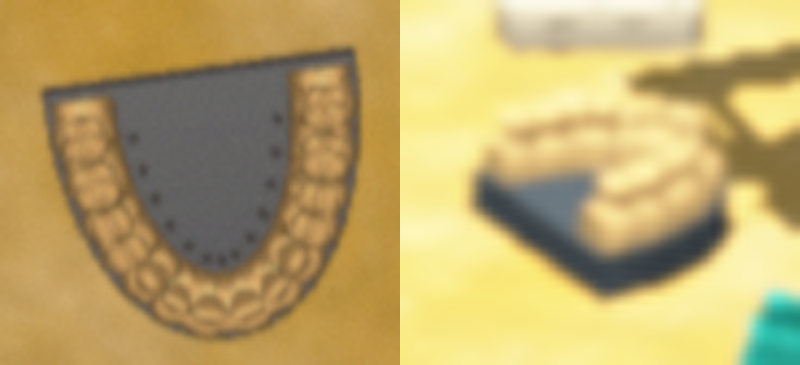

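The model is where it was, with the plate corners unchanged at crop (45,90) and (353,50). The dies sit evenly on the plate and the arm is clear.

```bash
python3 -c "
from rig import *
print(hand_in())"
```

```text
the job is handed in; nothing more can be done
None
```

I pressed all seven dies in turn, from die 1 round to die 7; each stopped at its home height under 5–8 N, the final pictures show the model unmoved, and the job was handed in with the arm clear (no verdict was returned).

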